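Index the rotary table to its next detent and lock it

ROBOT

A 6-joint arm with a two-finger parallel gripper is mounted at the origin on a cart in front of the work surface, level with it; the furniture and walls round the work are solid. World frame = base frame: x ahead of the robot, y to its left, z up, the work surface at z = 0. Lengths are in m, angles in rad, forces in N, time in s.
With the tool pointing down it reaches from about 0.3 to 0.775 m from the base axis. Payload 14.6 kg.
Tool frame: the origin (TCP) lies at the very end of the fingers, on their centre line; the grasp point (between the pads) lies 19 mm behind it; z points along the fingers, x is the direction in which the jaws open and shut, and the axes are right-handed (so a half turn about z gives the same grasp; the last joint's range is limited). The gripper opens to 94 mm and grips with 3 to 60 N. Pads are 16 mm wide; open, the fingers measure 119 mm over their backs; the gripper's body (75 mm by 177 mm) begins 78 mm behind the grasp point.
Start: joints at [1.222, 0.3, 1.521, -0, 1.321, -0.067], TCP at [0.153, 0.528, 0.205] pointing down, gripper open.
Joint ranges: [-3.03, 3.03], [-0.79, 2.21], [0.23, 2.52], [-1.04, 4.18], [0, 3.07], [-2.55, 2.55]. Speed limits (rad/s): [2.22, 2.22, 2.57, 3.14, 3.14, 3.14].

INTERFACE

Orientations are given as [roll, pitch, yaw] about the fixed x, y, z axes, in that order (R = Rz(yaw) Ry(pitch) Rx(roll)).
In Python, from station import ctrl gives the robot as it stands.
- The arm moves only by the shell command python3 -m inch 'ROWS' [FORCE]. ROWS is JSON, one flat list of numbers, 7 for each row, row after row: the shift along the tool's x, y, z in cm, then the turn, a rotation vector about the tool's x, y, z in rad, then the opening, from 0 (shut) to 1 (fully open). In form: [tx, ty, tz, wx, wy, wz, claw, tx, ty, tz, wx, wy, wz, claw, ...]. A call has 1 to 20 rows; each row shifts and turns the commanded pose from where the row before left it, along the tool's axes as they then stand; what a row does not reach is not made up. A row lasts 1/8 s, in which the tool goes at most 62.5 mm and 10.7 degrees, less where a joint would pass 70% of its speed; a pose out of reach is approached as far as the arm can. A call is refused whole if a number of a shift passes 6.25 or a number of a turn 0.188, either way. A call with a gripper value outside its range is refused whole. The fingers move at their own pace and stop on an object; FORCE is the grip in N (left out, the last holds). Time passes only in rows, so rows that do not move let the fingers close. It gives the time, the measured TCP pose, the force and the opening at its end, in the units of the state.
- ctrl.get_obs(): the state, without advancing time (a new reading comes with each control period).
- ctrl.camera(name): name is "scene" or "top" or "wrist"; returns (picture, depth): 420x560x3 uint8, red, green, blue; 420x560 float32, m along the optical axis (not along the pixel's ray), 0 where there is no reading.
- ctrl.camera_params(name): a dict with "vertical_fov" (degrees; the focal length in pixels is half the picture's height over the tangent of half this angle, whatever the lens; pixels are square), "cx", "cy" (the principal point, pixels), "distortion" ([k1, k2, p1, p2, k3] as OpenCV has them; the pictures are not rectified), "camera_from_world" (4x4, takes a point from world to camera coordinates); the wrist camera has in their place "mount" (4x4, takes a point from camera to tool coordinates, whose origin is the TCP and whose axes are the tool frame's). Camera axes: x right, y down, z forward; pixel columns grow to the right and rows downward; lengths in m; the calibration is good to about 2 mm. A picture is of the moment at which its call begins: read the wrist's pose just before it. camera_params takes no time and is no camera call.
- ctrl.hand_in(): hands the job in, once; it reports no verdict.
Trained networks look in the newest picture that a camera, given by its name, has taken for a name from the list of things; names that differ only in an ending like _2 or _b are one class to them, and where a whole thing is asked for, a point or a joint stands for the part that bears it (a point fixed in the world has none). Each returns a list of dicts, best first, with "score" (0 to 1); they miss things now and then, are a little off and sometimes report something else, mostly with a low value. They report only what shows in the picture. A call takes as long as a camera call.
- ctrl.spot_in(camera, label): "bbox" ([centre column, centre row, width, height] in pixels, round what is visible of it).
- ctrl.place_of(camera, label): "centre" ([column, row] in pixels: a listed point, or the origin of a listed thing).
The state is a dict: "time_s": time; "qpos": joint angles; "joint_vel": joint speeds; "tau": joint torques, N m; "ee_pos": TCP position; "eef_rot": TCP orientation; "force": force on the tool from outside, world axes, zero at the start; "moment": the same for the moment, N m; "grip_width": finger opening in m.
Only numpy, scipy, OpenCV 4.12 (cv2) and the standard library are available. Lean on these libraries where they do the work, as an engineer would, in place of code of your own. Each camera call takes 0.05 s, during which the arm holds its last target. There are 200 camera calls.

TASK

The rotary index table with the brass seal blanks has been left standing between two stations. Gently push it round anticlockwise (seen from above) by one of its upright posts until you feel the detent drop into the very next notch, without forcing it on out of that notch; then swing the red-knobbed lever anticlockwise, fully home over the detent pin, to lock it. Use light force throughout, let go, and leave the other things on the desk where they are.

Things in the scene. Friction and masses are not known exactly. Their poses are not given: they have to be found in the camera images.
- index_base: Grey round base of the rotary index table, 180 mm across, screwed to the desk. Origin: centre of its underside, on the table's axis; z up. A detent housing (76 x 34 mm, 40 mm high) stands on its -y side, centred at x = -12, y = -99 mm. In this frame the detent pin stands at x = 0, y = -96 mm, the lock lever's upright pivot at x = -30, y = -96 mm.
- index_table (a joint): Turn of the aluminium table (156 mm across, top face 34 mm above the desk) about its upright axis, rad, growing anticlockwise from above. Five steel nests with brass blanks (fixed, tops 40 mm up) and three posts stand on it. The next notch anticlockwise lies 14 to 63 degrees ahead at the start: its ring is hidden below and set afresh each time, so it can only be found by feel.
- post_0 (a point): Top centre of the first of three steel posts, 10 mm in diameter, standing from 38 to 70 mm above the desk (16 mm foot below that), 66 mm from the table's axis, 120 degrees apart.
- post_1 (a point): The same for the second post, 120 degrees anticlockwise from the first. Pushed at a post between notches, the table drags lightly (about 1 to 3 N) and stays where it is left; it must not be pressed with more than 25 N.
- post_2 (a point): The same for the third post, 240 degrees anticlockwise from the first.
- detent_pin (a joint): Height of the spring-loaded detent pin, m: about -0.0006 while it rides between notches, about -0.0038 when dropped into a notch (five, 72 degrees apart). At a notch the table jumps about 4 degrees ahead by itself and centres itself; to be forced on out of it the table needs some 15 to 20 N at a post, so a steady resistance of about 5 N right after the jump means it is seated.
- pin_head (a point): Top centre of the brass head (12 mm across) of the detent pin, 49 mm above the desk while riding, 46 mm when dropped.
- lock_lever (a joint): Swing of the lock lever, rad, growing anticlockwise from above: near 0 it is open and points along the base's -y; at 1.57 it is fully home at its stop, pointing along the base's +x, its blade (13 mm wide, underside 47.5 mm up) over the pin head so that the pin cannot rise. With the pin not dropped it strikes the head at about 1.1. It turns with about 1 N at the knob and stays where left.
- lever_knob (a point): Top centre of the lever's red knob, 12 to 14 mm in diameter, from 53 to 83 mm above the desk, 62 mm from the lever's pivot.
- bean_weight: Bystander: dark felt bean-shaped paper weight, 53 x 105 x 25 mm, left of the work; origin under its centre.
- round_box: Bystander: round cream tub, 71 mm across, 30 mm high, right of the work; origin under its centre.
- paste_tin: Bystander: flat white round tin, 66 mm across, 22 mm high, behind to the right; origin under its centre.
- inkwell: Bystander: cut glass inkwell, 47 mm across, 32 mm high, behind to the left; origin under its centre.

How it is judged:
By the outcome, as a careful person would: the job done as asked, in the order asked, and still so for the second after the job is handed in, with the robot touching nothing.
It also fails if it takes over 70 s, if anything falls off the work surface, if the arm or the gripper's body presses on something with over 40 N, if the wrist force passes 120 N, or if a joint passes its speed limit or range.

## Working session

There is one attempt and no reset: what is moved stays moved. The work goes in short steps, Python scripts to look and compute and a shell command to move; the robot and the scene stay as the last step left them, time stands still between calls to the robot, and variables do not carry over. Pictures are saved under pics/ and viewed, about 8 in all and at most 12, crops included, and the job is handed in when it is done.

```bash
mkdir -p pics; cat > h.py <<'E'
import numpy as np, cv2
from station import ctrl
from scipy.spatial.transform import Rotation as R
def cam(n):
    o=ctrl.get_obs(); im,d=ctrl.camera(n); p=ctrl.camera_params(n)
    f=im.shape[0]/2/np.tan(np.radians(p["vertical_fov"])/2)
    K=np.array([[f,0,p["cx"]],[0,f,p["cy"]],[0,0,1]]); D=np.array(p["distortion"],float)
    if "mount" in p:
        T=np.eye(4);T[:3,:3]=R.from_euler('xyz',o["eef_rot"]).as_matrix();T[:3,3]=o["ee_pos"]; W=T@np.array(p["mount"])
    else: W=np.linalg.inv(np.array(p["camera_from_world"]))
    return im,d,K,D,W
def onz(c,px,z):
    im,d,K,D,W=c
    u=cv2.undistortPoints(np.array([[px]],float),K,D)[0,0]
    r=W[:3,:3]@np.array([u[0],u[1],1]); o=W[:3,3]
    return o+r*(z-o[2])/r[2]
def save(n,im): cv2.imwrite("pics/"+n+".png",im[:,:,::-1])
E
python3 - <<'E'
from h import *
o=ctrl.get_obs(); print(o)
Z=dict(index_base=0,post_0=.07,pin_head=.049,lever_knob=.083,bean_weight=0,round_box=0,paste_tin=0,inkwell=0)
for n in("top","scene"):
    c=cam(n); save(n,c[0])
    for l,z in Z.items():
        for r in ctrl.place_of(n,l)[:4]: print(n,l,round(r["score"],2),np.round(r["centre"],1),np.round(onz(c,r["centre"],z),4))
E
```

```text
{'time_s': 0.0, 'qpos': array([ 1.22236352e+00,  3.00460194e-01,  1.52159265e+00, -1.64795894e-05,
        1.32069198e+00, -6.65892402e-02]), 'joint_vel': array([ 1.51726633e-03, -1.28011854e-05,  1.85455082e-03,  9.09100340e-04,
       -1.70368906e-03,  1.23119761e-03]), 'tau': array([-7.05341081e-04, -5.31821716e+01, -3.52705014e+01,  7.07658450e-02,
        2.47379526e-02, -7.44307886e-05]), 'ee_pos': array([0.1528801 , 0.52804845, 0.20488742]), 'eef_rot': array([-3.14153191e+00,  1.15068186e-03,  1.28895688e+00]), 'force': array([0.29334648, 0.46243962, 0.54754003]), 'moment': array([ 0.00407925,  0.01280393, -0.00728349]), 'grip_width': 0.09395589181547573}
top index_base 0.8 [247.8 209.2] [0.514  0.0402 0.    ]
top post_0 0.92 [274.6 208.7] [ 0.5146 -0.0252  0.07  ]
top post_0 0.88 [229.8 179.8] [0.5769 0.0763 0.07  ]
top pin_head 0.38 [286.8 204.7] [ 0.5249 -0.0524  0.049 ]
top lever_knob 0.52 [315.2 216.4] [ 0.4993 -0.1145  0.083 ]
top bean_weight 0.95 [148.3 230.3] [0.4574 0.2821 0.    ]
top bean_weight 0.63 [273.7 211.6] [ 0.5096 -0.0221  0.    ]
top round_box 0.79 [414.4 257.5] [ 0.4061 -0.3646  0.    ]
top paste_tin 0.6 [362.1 172.8] [ 0.6079 -0.2333  0.    ]
top inkwell 0.7 [169.2 168.3] [0.6095 0.2348 0.    ]
scene index_base 0.21 [261.8 191.9] [ 0.623   0.1298 -0.    ]
scene post_0 0.92 [262.6 192.5] [0.5711 0.0595 0.07  ]
scene post_0 0.89 [226.5 207.8] [0.4608 0.0736 0.07  ]
scene post_0 0.37 [347.6 257.8] [ 0.5693 -0.2505  0.07  ]
scene lever_knob 0.6 [285.4 237.8] [ 0.4959 -0.1179  0.083 ]
scene bean_weight 0.83 [187.7 189.4] [0.4619 0.2878 0.    ]
scene round_box 0.69 [335.9 348.6] [ 0.4148 -0.3691  0.    ]
scene paste_tin 0.85 [349.9 258.4] [ 0.6238 -0.2194  0.    ]
scene inkwell 0.45 [237.1 176.9] [0.6115 0.2377 0.    ]
```

```bash
python3 -c "
import cv2,numpy as np
a=cv2.imread('pics/top.png');b=cv2.imread('pics/scene.png');cv2.imwrite('pics/both.png',cv2.resize(np.vstack([a,b]),(400,600)) if 0 else np.hstack([cv2.resize(a,(400,300)),cv2.resize(b,(400,300))]))"
```

```text
(no output)
```

View pics/top.png

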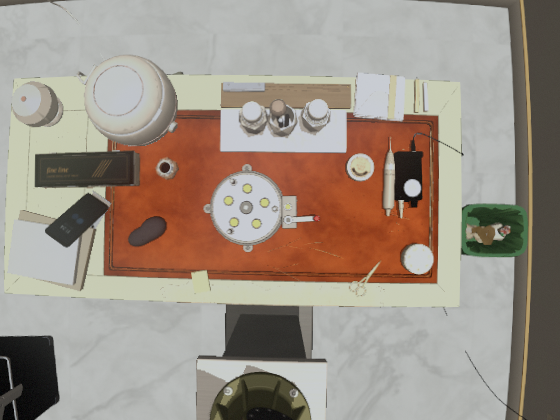

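```bash
python3 - <<'E'
from h import *
a=cv2.imread('pics/top.png')[155:260,190:335];b=cv2.imread('pics/scene.png')[160:265,195:340]
cv2.imwrite('pics/crop.png',np.vstack([cv2.resize(x,None,fx=2.85,fy=2.85,interpolation=2) for x in (a,b)]))
print(ctrl.camera_params("wrist"))
y=1.289
M=np.array([[np.cos(y),np.sin(y)],[np.sin(y),-np.cos(y)]])
print(M.T@(np.array([.44,.03])-[.1529,.528])*100)
E
```

```text
{'vertical_fov': 71.91897541491767, 'cx': 283.17277017673547, 'cy': 209.58702477660202, 'distortion': array([-0.0380904,  0.       ,  0.       ,  0.       ,  0.       ]), 'mount': array([[ 9.99999072e-01,  5.84473655e-05, -1.36106070e-03,
         6.18417279e-04],
       [ 2.86660085e-04,  9.67682972e-01,  2.52169752e-01,
        -7.43374478e-02],
       [ 1.33181392e-03, -2.52169908e-01,  9.67682057e-01,
        -1.80700656e-01],
       [ 0.00000000e+00,  0.00000000e+00,  0.00000000e+00,
         1.00000000e+00]])}
[-39.85203974  41.42606702]
```

View pics/crop.png

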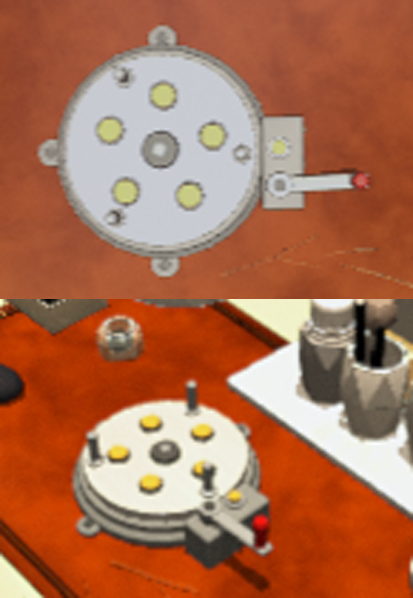

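The scene crop shows three posts: far left (top 125,75), right by the housing (242,153) and near left (117,216). The lever is open and points along -y, with its knob at (360,180). I'll push the far-left post towards +y, away from the housing. Next I'll move the arm in for a close look.

```bash
python3 -m inch '[-3.37,3.29,0,0,0,0,0,-3.37,3.29,0,0,0,0,0,-3.37,3.29,0,0,0,0,0,-3.37,3.29,0,0,0,0,0,-3.37,3.29,0,0,0,0,0,-3.37,3.29,0,0,0,0,0,-3.37,3.29,0,0,0,0,0,-3.37,3.29,0,0,0,0,0,-3.37,3.29,0,0,0,0,0,-3.37,3.29,0,0,0,0,0,-3.37,3.29,0,0,0,0,0,-3.37,3.29,0,0,0,0,0,0,0,0,0,0,0,0,0,0,0,0,0,0,0]'
python3 - <<'E'
from h import *
Z=dict(index_base=0,post_0=.07,pin_head=.049,lever_knob=.083)
c=cam("wrist"); save("w1",c[0])
print(ctrl.get_obs()["ee_pos"])
for l,z in Z.items():
  for r in ctrl.place_of("wrist",l)[:4]:
    u,v=np.round(r["centre"]).astype(int)
    print(l,round(r["score"],2),np.round(r["centre"],1),np.round(onz(c,r["centre"],z),4),"depth",c[1][v-1:v+2,u-1:u+2].min())
E
```

```text
time_s: 2.65
ee_pos: [0.4195, 0.0303, 0.2054]
eef_rot: [-3.141, -0.0, 1.289]
force: [0.2, 0.1, 0.2]
grip_width: 0.0005
[0.41940432 0.03069755 0.20547438]
index_base 0.78 [309.7 255.2] [0.5204 0.0409 0.    ] depth 0.3711323
post_0 0.67 [332.8 230.5] [0.467  0.0762 0.07  ] depth 0.33109307
pin_head 0.71 [308.3 254.1] [0.4967 0.0409 0.049 ] depth 0.3735933
lever_knob 0.95 [181.6 298. ] [ 0.4945 -0.1168  0.083 ] depth 0.33754784
```

View pics/w1.png

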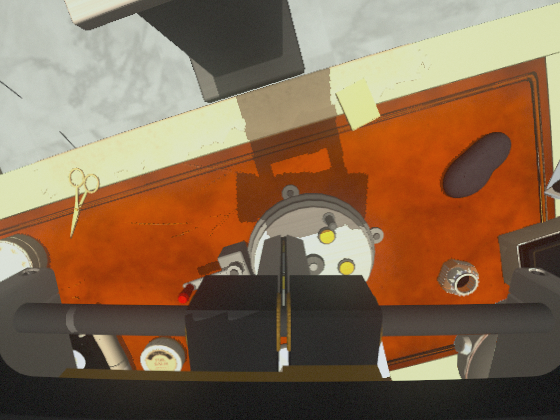

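```bash
python3 -m inch '[4.12,2.11,0,0,0,0.126,0,4.12,2.11,0,0,0,0.126,0,0,0,3,0,0,0.126,0,0,0,4,0,0,0.126,0,0,0,3,0,0,0,0,0,0,0,0,0,0,0]'
python3 - <<'E'
from h import *
c=cam("scene"); save("s2",cv2.resize(c[0][150:270,170:330],None,fx=4,fy=4)); print(ctrl.get_obs()["ee_pos"])
for l in("post_0","pin_head"):
  for r in ctrl.place_of("scene",l)[:3]: print(l,r["score"],onz(c,r["centre"],.07 if l[1]=="o" else .049))
E
```

```text
time_s: 3.65
ee_pos: [0.486, 0.0936, 0.104]
eef_rot: [-3.139, 0.003, 0.786]
force: [0.6, 0.2, -0.7]
grip_width: 0.0
[0.48697036 0.09356565 0.10567659]
post_0 0.98 [0.45940162 0.0649494  0.07      ]
post_0 0.86 [0.58339311 0.06582533 0.07      ]
post_0 0.78 [ 0.51273655 -0.0264557   0.07      ]
```

View pics/s2.png

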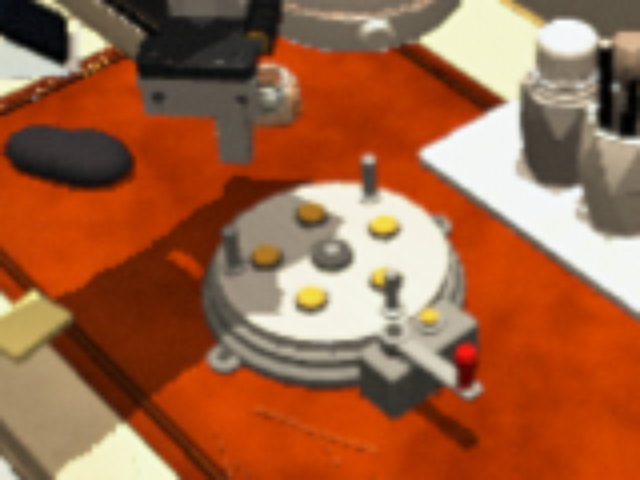

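```bash
python3 -m inch '[0,0,2.75,0,0,0,0,0,0,2.75,0,0,0,0,0,0,0,0,0,0,0,0,0,0,0,0,0,0]'; python3 -m inch '[-0.2,-0.05,0,0,0,-0.03,0,-0.2,-0.05,0,0,0,-0.03,0,-0.2,-0.05,0,0,0,-0.03,0,-0.2,-0.05,0,0,0,-0.03,0,-0.2,-0.05,0,0,0,-0.03,0,0,0,0,0,0,0,0]'; python3 -m inch '[-0.2,-0.05,0,0,0,-0.03,0,-0.2,-0.05,0,0,0,-0.03,0,0,0,0,0,0,0,0]'
```

```text
time_s: 4.3
ee_pos: [0.488, 0.0934, 0.0521]
eef_rot: [3.14, -0.002, 0.785]
force: [-0.9, 0.3, -0.1]
grip_width: 0.0004
time_s: 5.05
ee_pos: [0.4786, 0.0873, 0.0505]
eef_rot: [-3.142, 0.0, 0.936]
force: [0.4, -0.3, -0.0]
grip_width: 0.0006
time_s: 5.42
ee_pos: [0.4753, 0.0846, 0.0504]
eef_rot: [-3.141, 0.0, 0.996]
force: [-0.6, 0.2, 0.0]
grip_width: 0.0004
```

```bash
python3 -m inch '[-0.2,-0.05,0,0,0,-0.03,0,-0.2,-0.05,0,0,0,-0.03,0,0,0,0,0,0,0,0]'; python3 -m inch '[-0.2,-0.05,0,0,0,-0.03,0,-0.2,-0.05,0,0,0,-0.03,0,0,0,0,0,0,0,0]'
```

```text
time_s: 5.8
ee_pos: [0.4723, 0.0817, 0.0504]
eef_rot: [-3.141, 0.0, 1.056]
force: [-0.4, 0.5, 0.5]
grip_width: 0.0004
time_s: 6.18
ee_pos: [0.4695, 0.0787, 0.0504]
eef_rot: [-3.141, 0.0, 1.116]
force: [0.3, -0.6, 0.3]
grip_width: 0.0003
```

```bash
python3 - <<'E'
from h import *
c=cam("scene"); save("s3",cv2.resize(c[0][150:270,170:330],None,fx=4,fy=4)); print(ctrl.get_obs()["ee_pos"])
for n in("scene","top"):
  c=c if n=="scene" else cam(n)
  for l in("post_0","pin_head"):
    for r in ctrl.place_of(n,l)[:3]: print(n,l,r["score"],r["centre"],onz(c,r["centre"],.07 if l[1]=="o" else .049))
E
```

```text
[0.46951147 0.07870446 0.05041282]
scene post_0 0.94 [228.5, 207.7] [0.46496059 0.07042378 0.07      ]
scene post_0 0.66 [257.7, 187.3] [0.57520321 0.0857665  0.07      ]
scene post_0 0.66 [270.7, 216.8] [ 0.52540399 -0.02869976  0.07      ]
scene pin_head 0.74 [257.1, 224.2] [ 0.49542264 -0.0095524   0.049     ]
top post_0 0.65 [168.1, 167.9] [0.60142521 0.21702359 0.07      ]
top post_0 0.64 [275.8, 203.9] [ 0.52527858 -0.02760391  0.07      ]
top post_0 0.56 [230.2, 235.5] [0.45281527 0.07223494 0.07      ]
top pin_head 0.36 [287.4, 205.8] [ 0.5224049  -0.05381487  0.049     ]
```

View pics/s3.png

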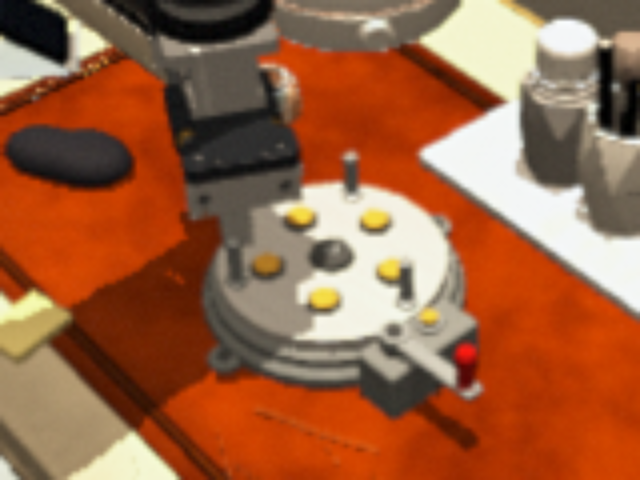

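```bash
python3 -m inch '[-0.2,-0.15,0,0,0,-0.03,0,-0.2,-0.15,0,0,0,-0.03,0]'
```

```text
time_s: 6.72
ee_pos: [0.4655, 0.0765, 0.0506]
eef_rot: [3.141, -0.0, 1.177]
force: [4.2, 1.8, 1.0]
grip_width: 0.0007
```

```bash
python3 -m inch '[0,0,0,0,0,0,0]'; python3 -m inch '[-0.2,-0.05,0,0,0,-0.03,0]';python3 -m inch '[0,0,0,0,0,0,0]'
```

```text
time_s: 6.85
ee_pos: [0.465, 0.0764, 0.0504]
eef_rot: [-3.141, 0.0, 1.176]
force: [0.5, 0.2, -0.2]
grip_width: 0.0007
time_s: 6.98
ee_pos: [0.464, 0.0749, 0.0504]
eef_rot: [-3.141, -0.0, 1.206]
force: [0.9, 2.6, 0.5]
grip_width: 0.0004
time_s: 7.1
ee_pos: [0.4639, 0.0747, 0.0504]
eef_rot: [-3.141, 0.0, 1.206]
force: [-0.3, 0.2, -0.3]
grip_width: 0.0005
```

```bash
python3 -m inch '[-0.15,-0.04,0,0,0,-0.0225,0,-0.15,-0.04,0,0,0,-0.0225,0]'; python3 -m inch '[-0.15,-0.04,0,0,0,-0.0225,0,-0.15,-0.04,0,0,0,-0.0225,0]'
```

```text
time_s: 7.35
ee_pos: [0.4624, 0.0723, 0.0505]
eef_rot: [3.141, -0.0, 1.252]
force: [1.3, 1.1, -0.0]
grip_width: 0.0004
time_s: 7.6
ee_pos: [0.4607, 0.0696, 0.0505]
eef_rot: [3.141, -0.0, 1.297]
force: [2.2, 2.1, -0.3]
grip_width: 0.0005
```

```bash
python3 - <<'E'
from h import *
o=ctrl.get_obs(); print(o["ee_pos"],o["force"])
E
```

```text
[0.46071347 0.06963043 0.05052675] [ 2.18616843  2.05354234 -0.32867159]
```

Still dragging at 2–3 N, so not at the notch yet. I'll carry on.

```bash
python3 -m inch '[-0.15,-0.04,0,0,0,-0.0225,0,-0.15,-0.04,0,0,0,-0.0225,0]'; python3 -m inch '[-0.15,-0.04,0,0,0,-0.0225,0,-0.15,-0.04,0,0,0,-0.0225,0]'
```

```text
time_s: 7.85
ee_pos: [0.4591, 0.0669, 0.0505]
eef_rot: [3.141, -0.0, 1.342]
force: [2.3, 1.5, 0.7]
grip_width: 0.0005
time_s: 8.1
ee_pos: [0.4576, 0.0642, 0.0505]
eef_rot: [3.142, -0.0, 1.386]
force: [1.9, 2.3, -0.4]
grip_width: 0.0004
```

```bash
python3 -m inch '[-0.15,-0.04,0,0,0,-0.0225,0,-0.15,-0.04,0,0,0,-0.0225,0]'; python3 -m inch '[-0.15,-0.04,0,0,0,-0.0225,0,-0.15,-0.04,0,0,0,-0.0225,0]'
```

```text
time_s: 8.35
ee_pos: [0.4563, 0.0614, 0.0504]
eef_rot: [-3.142, -0.0, 1.431]
force: [2.1, 2.0, 0.5]
grip_width: 0.0001
time_s: 8.6
ee_pos: [0.4551, 0.0585, 0.0504]
eef_rot: [-3.142, 0.0, 1.477]
force: [2.6, 2.3, -0.0]
grip_width: 0.0002
```

```bash
python3 -m inch '[-0.15,-0.03,0,0,0,-0.0225,0,-0.15,-0.03,0,0,0,-0.0225,0]'; python3 -m inch '[-0.15,-0.03,0,0,0,-0.0225,0,-0.15,-0.03,0,0,0,-0.0225,0]'
```

```text
time_s: 8.85
ee_pos: [0.4542, 0.0555, 0.0504]
eef_rot: [-3.141, 0.0, 1.521]
force: [2.2, 1.1, 0.6]
grip_width: 0.0005
time_s: 9.1
ee_pos: [0.4535, 0.0526, 0.0504]
eef_rot: [-3.142, 0.0, 1.567]
force: [1.9, 1.6, -0.7]
grip_width: 0.0006
```

```bash
python3 -m inch '[-0.15,-0.03,0,0,0,-0.0225,0,-0.15,-0.03,0,0,0,-0.0225,0]'; python3 -m inch '[-0.15,-0.03,0,0,0,-0.0225,0,-0.15,-0.03,0,0,0,-0.0225,0]'
```

```text
time_s: 9.35
ee_pos: [0.4529, 0.0496, 0.0504]
eef_rot: [-3.142, -0.0, 1.611]
force: [1.8, 2.8, 0.8]
grip_width: 0.0005
time_s: 9.6
ee_pos: [0.4525, 0.0466, 0.0505]
eef_rot: [3.142, -0.0, 1.656]
force: [2.2, 2.5, -0.3]
grip_width: 0.0003
```

```bash
python3 -m inch '[-0.15,-0.03,0,0,0,-0.0225,0,-0.15,-0.03,0,0,0,-0.0225,0]'; python3 -m inch '[-0.15,-0.03,0,0,0,-0.0225,0,-0.15,-0.03,0,0,0,-0.0225,0]'
```

```text
time_s: 9.85
ee_pos: [0.4522, 0.0435, 0.0505]
eef_rot: [3.142, -0.0, 1.702]
force: [1.4, 2.5, -0.1]
grip_width: 0.0004
time_s: 10.1
ee_pos: [0.452, 0.0404, 0.0505]
eef_rot: [-3.142, 0.0, 1.746]
force: [0.8, 2.4, -0.6]
grip_width: 0.0007
```

```bash
python3 -m inch '[-0.15,-0.03,0,0,0,-0.0225,0,-0.15,-0.03,0,0,0,-0.0225,0]'; python3 -m inch '[-0.15,-0.03,0,0,0,-0.0225,0,-0.15,-0.03,0,0,0,-0.0225,0]'
```

```text
time_s: 10.35
ee_pos: [0.452, 0.0374, 0.0504]
eef_rot: [-3.142, -0.0, 1.791]
force: [1.2, 2.5, 0.7]
grip_width: 0.0005
time_s: 10.6
ee_pos: [0.4521, 0.0343, 0.0504]
eef_rot: [-3.142, -0.0, 1.836]
force: [2.2, 3.5, 0.2]
grip_width: 0.0005
```

```bash
python3 -m inch '[0,0,0,0,0,0,0]'; python3 -m inch '[-0.15,-0.03,0,0,0,-0.0225,0,-0.15,-0.03,0,0,0,-0.0225,0]'
```

```text
time_s: 10.72
ee_pos: [0.452, 0.0342, 0.0504]
eef_rot: [-3.141, 0.0, 1.835]
force: [0.1, -0.2, -0.1]
grip_width: 0.0004
time_s: 10.98
ee_pos: [0.4522, 0.0314, 0.0504]
eef_rot: [-3.141, -0.0, 1.882]
force: [-0.8, 1.7, -0.4]
grip_width: 0.0002
```

```bash
python3 -m inch '[-0.15,-0.03,0,0,0,-0.0225,0,-0.15,-0.03,0,0,0,-0.0225,0]'; python3 -m inch '[-0.15,-0.03,0,0,0,-0.0225,0,-0.15,-0.03,0,0,0,-0.0225,0]'
```

```text
time_s: 11.22
ee_pos: [0.4528, 0.0281, 0.0505]
eef_rot: [3.142, 0.0, 1.927]
force: [-0.3, -0.1, -0.5]
grip_width: 0.0004
time_s: 11.48
ee_pos: [0.4531, 0.0256, 0.0504]
eef_rot: [-3.141, -0.001, 1.971]
force: [-2.3, 8.6, 2.3]
grip_width: 0.0005
```

Force fell to 0, then rose to 8.6 N: the detent has jumped and now resists. I'll check this at rest, then back off.

```bash
python3 -m inch '[0,0,0,0,0,0,0]'; python3 -m inch '[0.5,0,0,0,0,0,0,1,0,0,0,0,0,0,0,0,-4,0,0,0,0,0,0,-4,0,0,0,0,0,0,-2,0,0,0,0,0,0,0,0,0,0,0]'
python3 - <<'E'
from h import *
o=ctrl.get_obs(); print(o["ee_pos"],o["qpos"])
c=cam("scene"); save("s4",cv2.resize(c[0][150:270,170:330],None,fx=4,fy=4))
for n in("scene","top"):
  c=c if n=="scene" else cam(n)
  for l,z in(("post_0",.07),("pin_head",.046),("lever_knob",.083)):
    for r in ctrl.place_of(n,l)[:3]: print(n,l,round(r["score"],2),np.round(r["centre"],1),onz(c,r["centre"],z))
E
```

```text
time_s: 11.6
ee_pos: [0.4531, 0.0257, 0.0504]
eef_rot: [-3.142, -0.001, 1.971]
force: [-1.4, 5.3, 0.8]
grip_width: 0.0001
time_s: 12.35
ee_pos: [0.4478, 0.0395, 0.1514]
eef_rot: [3.139, 0.001, 1.97]
force: [-0.3, 0.3, -0.3]
grip_width: -0.0
[0.44781067 0.03949462 0.15138939] [ 6.55047655e-03  1.30953066e-01  1.85965528e+00 -1.60331351e-04
  1.14840924e+00 -1.96386511e+00]
scene post_0 0.96 [239.7 189.8] [0.53134771 0.10995015 0.07      ]
scene post_0 0.92 [240.9 218.8] [0.46386497 0.0153523  0.07      ]
scene post_0 0.79 [277.4 201.1] [0.57800655 0.00608219 0.07      ]
scene lever_knob 0.6 [288.3 236.9] [ 0.50299494 -0.12016393  0.083     ]
scene lever_knob 0.19 [334.5 353.7] [ 0.365659   -0.40133929  0.083     ]
top post_0 0.98 [216.  207.1] [0.51530484 0.10558697 0.07      ]
top post_0 0.75 [260.7 185.3] [0.56598775 0.0069136  0.07      ]
top post_0 0.48 [415.9 259.1] [ 0.40868883 -0.34375008  0.07      ]
top pin_head 0.73 [213.7 205.3] [0.52004981 0.11497016 0.046     ]
top pin_head 0.35 [287.3 205.3] [ 0.52365416 -0.05361558  0.046     ]
top lever_knob 0.66 [313.8 214.7] [ 0.50291853 -0.1113204   0.083     ]
```

View pics/s4.png

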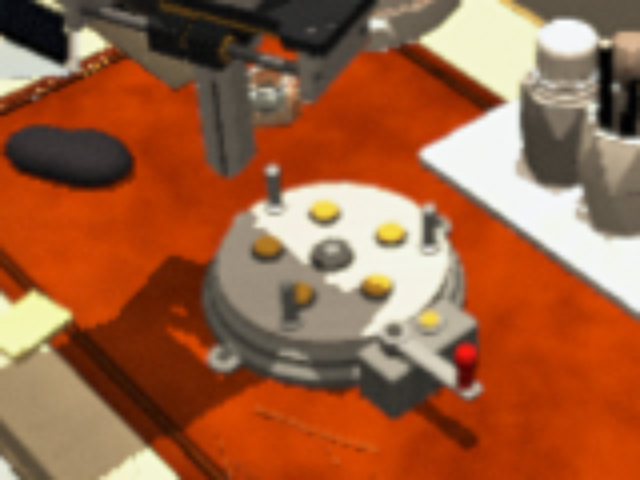

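The force at rest was 5.3 N, so the table is seated. The picture shows it about 65° on, with the lever still open (knob at about 465,355). Next is the lever.

```bash
python3 -m inch '[-5.29,-1.49,0,0,0,0,0,-5.29,-1.49,0,0,0,0,0,-5.29,-1.49,0,0,0,0,0,0,0,0,0,0,0.171,0,0,0,0,0,0,0.171,0,0,0,0,0,0,0.171,0,0,0,0,0,0,0.171,0,0,0,0,0,0,0.171,0,0,0,0,0,0,0.171,0,0,0,0,0,0,0.171,0,0,0,0,0,0,0.171,0,0,0,0,0,0,0.171,0,0,0,0,0,0,0.171,0,0,0,0,0,0,0.171,0,0,0,0,0,0,0,0,0,0,0,0,0,0,0,0]'
python3 - <<'E'
from h import *
o=ctrl.get_obs(); c=cam("wrist"); save("w5",c[0])
for l,z in(("pin_head",.046),("lever_knob",.083),("post_0",.07)):
    for r in ctrl.place_of("wrist",l)[:2]: print(l,round(r["score"],2),np.round(r["centre"],1),onz(c,r["centre"],z))
print(o["qpos"])
E
```

```text
pin_head 0.63 [171.9 236.2] [ 0.51872893 -0.0560468   0.046     ]
pin_head 0.25 [100.8 204.2] [ 0.51444515 -0.13468862  0.046     ]
lever_knob 0.67 [ 99.4 204.1] [ 0.49725279 -0.11687906  0.083     ]
post_0 0.66 [253.2 220.7] [0.4620967  0.01596869 0.07      ]
[ 5.72501358e-03  1.33586808e-01  1.86050637e+00  1.65995496e-05
  1.14855323e+00 -1.96425114e+00]$: bad value
```

View pics/w5.png

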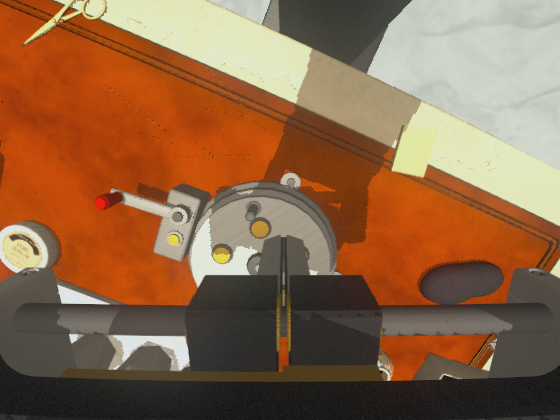

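The move was refused because I mistyped a row, so the arm hasn't moved. The picture still helps: knob at (103,202), pivot at (179,215), pin at (174,240), which agrees with my estimates. Retyping the rows.

```bash
python3 -m inch '[-5.29,-1.49,0,0,0,0,0,-5.29,-1.49,0,0,0,0,0,-5.29,-1.49,0,0,0,0,0,0,0,0,0,0,0,0]' && python3 -m inch '[0,0,0,0,0,0.171,0,0,0,0,0,0,0.171,0,0,0,0,0,0,0.171,0,0,0,0,0,0,0.171,0,0,0,0,0,0,0.171,0,0,0,0,0,0,0.171,0,0,0,0,0,0,0.171,0,0,0,0,0,0,0.171,0,0,0,0,0,0,0.171,0,0,0,0,0,0,0.171,0,0,0,0,0,0,0.171,0,0,0,0,0,0,0,0]'
```

```text
time_s: 13.45
ee_pos: [0.4679, -0.1272, 0.1502]
eef_rot: [-3.141, 0.0, 1.966]
force: [0.1, 0.4, 0.4]
grip_width: 0.0004
time_s: 14.95
ee_pos: [0.4679, -0.1237, 0.1504]
eef_rot: [-3.141, 0.0, 0.091]
force: [-0.2, 0.1, -0.5]
grip_width: 0.0004
```

```bash
python3 -m inch '[0,0,4.5,0,0,0,0,0,0,4.5,0,0,0,0,0,0,0,0,0,0,0]'; python3 -m inch '[0.3,0,0,0,0,0,0,0.3,0,0,0,0,0,0,0.3,0,0,0,0,0,0,0.3,0,0,0,0,0,0]'; python3 -m inch '[0.31,0.09,0,0,0,-0.05,0,0.31,0.09,0,0,0,-0.05,0,0.31,0.09,0,0,0,-0.05,0,0.31,0.09,0,0,0,-0.05,0]'
```

```text
time_s: 15.32
ee_pos: [0.4663, -0.1236, 0.0584]
eef_rot: [-3.139, 0.005, 0.093]
force: [-0.3, 0.1, 1.1]
grip_width: 0.0005
time_s: 15.82
ee_pos: [0.4802, -0.1234, 0.061]
eef_rot: [3.141, -0.001, 0.089]
force: [-1.7, -0.0, 0.2]
grip_width: 0.0003
time_s: 16.32
ee_pos: [0.4928, -0.1249, 0.0606]
eef_rot: [-3.141, 0.0, 0.291]
force: [-1.2, -0.3, 1.4]
grip_width: 0.0003
```

```bash
python3 -m inch '[0.31,0.09,0,0,0,-0.05,0,0.31,0.09,0,0,0,-0.05,0,0.31,0.09,0,0,0,-0.05,0,0.31,0.09,0,0,0,-0.05,0,0.31,0.09,0,0,0,-0.05,0,0.31,0.09,0,0,0,-0.05,0,0.31,0.09,0,0,0,-0.05,0,0.31,0.09,0,0,0,-0.05,0]'; python3 -m inch '[0.31,0.09,0,0,0,-0.05,0,0.31,0.09,0,0,0,-0.05,0,0.31,0.09,0,0,0,-0.05,0,0.31,0.09,0,0,0,-0.05,0,0.31,0.09,0,0,0,-0.05,0,0.31,0.09,0,0,0,-0.05,0]'
```

```text
time_s: 17.32
ee_pos: [0.5181, -0.1203, 0.0606]
eef_rot: [3.142, 0.0, 0.691]
force: [-0.7, -1.2, 1.2]
grip_width: 0.0005
time_s: 18.08
ee_pos: [0.5349, -0.1106, 0.0606]
eef_rot: [3.141, 0.0, 0.991]
force: [0.6, -1.6, 0.3]
grip_width: 0.0007
```

```bash
python3 -m inch '[0.31,0.09,0,0,0,-0.05,0,0.31,0.09,0,0,0,-0.05,0,0.31,0.09,0,0,0,-0.05,0,0.31,0.09,0,0,0,-0.05,0,0.31,0.09,0,0,0,-0.05,0]'; python3 -m inch '[0.31,0.09,0,0,0,-0.05,0,0.31,0.09,0,0,0,-0.05,0,0.31,0.09,0,0,0,-0.05,0,0.31,0.09,0,0,0,-0.05,0]'
```

```text
time_s: 18.7
ee_pos: [0.546, -0.099, 0.0607]
eef_rot: [3.141, 0.0, 1.241]
force: [0.8, -1.2, 0.1]
grip_width: 0.0006
time_s: 19.2
ee_pos: [0.5527, -0.0879, 0.0607]
eef_rot: [3.141, 0.0, 1.441]
force: [1.7, -1.5, 1.0]
grip_width: 0.0003
```

```bash
python3 -m inch '[0.3,0.08,0,0,0,-0.05,0,0.3,0.08,0,0,0,-0.05,0]'; python3 -m inch '[0.15,0.04,0,0,0,-0.025,0]';  python3 -m inch '[0.15,0.04,0,0,0,-0.025,0]'
```

```text
time_s: 19.45
ee_pos: [0.5549, -0.0821, 0.0607]
eef_rot: [3.141, 0.0, 1.541]
force: [0.9, -1.4, 0.7]
grip_width: 0.0004
time_s: 19.58
ee_pos: [0.5553, -0.0805, 0.0606]
eef_rot: [3.141, 0.0, 1.565]
force: [0.7, -1.6, -0.1]
grip_width: 0.0008
time_s: 19.7
ee_pos: [0.5556, -0.0791, 0.0606]
eef_rot: [3.141, 0.0, 1.59]
force: [1.4, -0.7, 0.6]
grip_width: 0.0005
```

```bash
python3 -m inch '[0.15,0.02,0,0,0,-0.025,0]'; python3 -m inch '[0.15,0.02,0,0,0,-0.025,0]'
```

```text
time_s: 19.82
ee_pos: [0.5556, -0.0775, 0.0605]
eef_rot: [3.141, 0.0, 1.615]
force: [1.2, -0.8, 0.2]
grip_width: 0.0003
time_s: 19.95
ee_pos: [0.5557, -0.076, 0.0605]
eef_rot: [3.142, 0.0, 1.64]
force: [0.9, -0.9, -0.3]
grip_width: 0.0002
```

Not at the stop yet. I'll go on in 1.5 mm steps.

```bash
python3 -m inch '[0.15,0,0,0,0,0,0]'; python3 -m inch '[0.15,0,0,0,0,0,0]'
```

```text
time_s: 20.08
ee_pos: [0.5556, -0.0744, 0.0604]
eef_rot: [3.142, 0.0, 1.639]
force: [0.4, -0.8, 0.3]
grip_width: 0.0004
time_s: 20.2
ee_pos: [0.5555, -0.0729, 0.0605]
eef_rot: [-3.142, -0.0, 1.639]
force: [1.9, -1.3, -0.2]
grip_width: 0.0007
```

```bash
python3 -m inch '[0.15,0,0,0,0,0,0]'; python3 -m inch '[0.15,0,0,0,0,0,0]'
```

```text
time_s: 20.32
ee_pos: [0.5554, -0.0716, 0.0605]
eef_rot: [3.141, 0.0, 1.639]
force: [2.1, -6.7, -0.8]
grip_width: 0.0005
time_s: 20.45
ee_pos: [0.5554, -0.0711, 0.0605]
eef_rot: [3.141, 0.002, 1.639]
force: [1.4, -15.5, -0.8]
grip_width: 0.0007
```

A firm stop, at the angle where the lever should be home. I'll back off and check.

```bash
python3 -m inch '[-0.6,0,0,0,0,0,0,-1.5,0,0,0,0,0,0,0,0,-5,0,0,0,0,0,0,-5,0,0,0,0,-5,0,-3,0,0,0,0,-5,-6,0,0,0,0,0,-5,-6,0,0,0,0,0,0,0,0,0,0,0,0]'
python3 - <<'E'
from h import *
o=ctrl.get_obs(); c=cam("scene")
t=cam("top")
a=cv2.resize(c[0][180:270,210:320],(550,450)); 
save("s6",np.hstack([a,cv2.resize(t[0][165:255,200:250+75],(250,450))*0+cv2.resize(t[0][170:250,275:320],(250,450))]))
for n,k in(("scene",c),("top",t)):
  for l,z in(("post_0",.07),("lever_knob",.083)):
    for r in ctrl.place_of(n,l)[:3]: print(n,l,round(r["score"],2),onz(k,r["centre"],z))
print(o["ee_pos"],o["force"])
E
```

```text
time_s: 21.45
ee_pos: [0.4675, -0.23, 0.1908]
eef_rot: [-3.142, 0.0, 1.634]
force: [-1.3, 0.0, 0.6]
grip_width: 0.0006
scene post_0 0.89 [0.58159    0.01103506 0.07      ]
scene post_0 0.76 [0.52831905 0.10004422 0.07      ]
scene post_0 0.67 [0.46879627 0.01054681 0.07      ]
scene lever_knob 0.69 [ 0.55496882 -0.05939743  0.083     ]
top post_0 0.91 [0.51520421 0.11030379 0.07      ]
top post_0 0.68 [0.56484474 0.00822384 0.07      ]
top post_0 0.63 [0.45710058 0.01307397 0.07      ]
top lever_knob 0.55 [ 0.55646495 -0.05575578  0.083     ]
[ 0.46748371 -0.23004531  0.19075673] [-1.29004687  0.01442083  0.58484468]
```

View pics/s6.png

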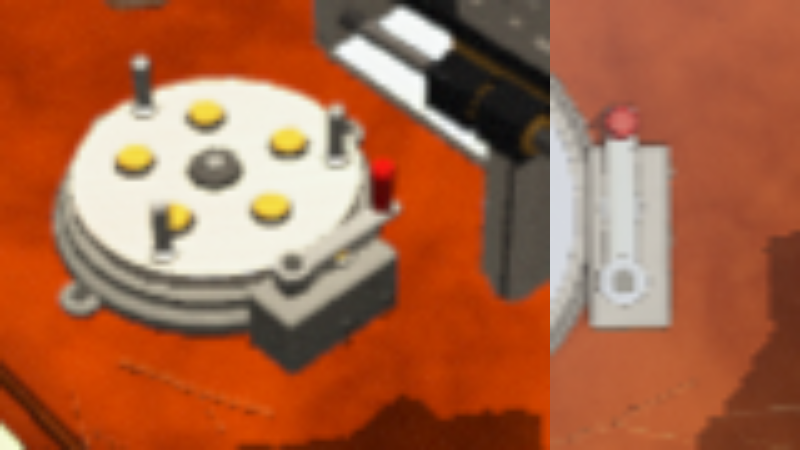

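The lever lies parallel to the housing and over the pin, with the knob at (383,185) in the scene view and (622,122) in the top view. The gripper is clear, so I'm handing in.

```bash
python3 -m inch '[0,0,0,0,0,0,0,0,0,0,0,0,0,0]'; python3 -c "
from station import ctrl; print(ctrl.hand_in())"
```

```text
time_s: 22.0
ee_pos: [0.47, -0.2269, 0.1903]
eef_rot: [-3.141, -0.0, 1.64]
force: [-1.1, 0.5, -0.0]
grip_width: 0.0008
the job is handed in; nothing more can be done
None
```

The index table is seated in the next notch and locked. The job was handed in at about 22 s with the gripper clear of everything.

- **Table:** I pushed one post anticlockwise with the closed fingers, against about 2–3 N of drag. After roughly 65° the force fell to zero as the detent jumped. It then rose to 8.6 N and settled at 5.3 N at rest, which matches a seated detent. I stopped there and backed off.
- **Lever:** I swung the red-knobbed lever anticlockwise with about 1–2 N. It met no resistance at the point where it would strike a raised pin, and it came up against a firm stop. My last small step pressed the stop with 15.5 N, which is more than "light", before I backed off.
- **Last checks:** The final pictures show the lever lying along the housing over the pin. The knob is at about (0.556, -0.057), within 2 mm of where it should be when fully home. The posts had not shifted beyond measurement scatter (about 1 cm) after the lever swing.
- **Not checked or went wrong:** The pin's height was not measured directly, and I did not re-measure the other things on the desk; nothing was touched that I felt or saw. One move was refused because I mistyped its rows, and nothing moved as a result.

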